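Slip in the packer and hold the bolt head while the nut pulls up

TASK

The nutrunner is creeping the lock nut up, but the bolt just turns round with it. Hang the yellow-tabbed slotted packer over the bolt, fully down and upright in the slit between the drilled bracket and the green frame, let go of it, then reach down between the two green tubes, grip the brass bolt head and keep it from turning until the nut has run fully home against the bracket (some seven seconds); finish still holding the head, with no letting go. Keep clear of the nutrunner and leave everything else on the bench as it is.

Things in the scene. Friction and masses are not known exactly. Their poses are not given: they have to be found in the camera images.
- frame: Fixed frame of two green rectangular tubes. Origin on the bench below the bolt head; x along the tubes, y along the bolt from nut to head, z up. Tubes: x -160 to 160, z 60 to 130, at y -66.5 to -16.5 and 41.5 to 91.5. The 58 gap between them holds the bolt head, is open above over x -110 to 110, and clear below down to the bench. Bolt axis: x 0, z 95, 35 below the tube tops
- bracket: Steel bracket with drilled holes, on its foot beside the frame, origin and axes as the frame's. Upright plate 10 thick, top at z 125 (x -75 to 75 there), its face towards the tube at frame y -77.5. So the slit between it and the tube is 11 wide, y -77.5 to -66.5, open above
- packer_seat (a point): Point on the top of the 20 mm bolt shank, in the middle of the slit between bracket and tube: frame (0, -72, 105). The closed end of the packer's slot rests here when the packer hangs home. Axes as the frame's
- bolt_head (a point): Centre of the brass hexagon bolt head, frame (0, 0, 95): 30 across flats, 34.6 across corners, 14 long along the bolt, white line on its end. A collar 28 in diameter, 9.5 long, lies between it and the tube. Grip from above, TCP at this point, fingers closing along frame x; pads may sit up to 5 towards +y for more room. The point stays, the head turns
- bolt: The bolt (origin as point bolt_head). Until held it turns about its axis at about 1.2 rad/s, dragged by the lock nut. The jaws may close on it at any angle: the hexagon beds its flats against them. Held, it pulls with up to 0.35 N m, which a grip of 60 to 70 N resists well
- thread (a joint): How far the lock nut has run along the bolt's thread, rad: 0 at the start, stays put while the bolt turns with the nut, grows by about 1 rad/s while the head is held, and stops at 6.0, nut home
- nutrunner: Fixed electric nutrunner (black and aluminium cylinder, orange band, 60 in diameter, grey clamps) with its turning socket on the nut: from frame y -98 to -386, top at z 134. Keeps driving. Origin and axes as the frame's. Not to be touched
- packer: Slotted packer, upright in the rack: steel plate 8 thick, yellow tab, about 0.22 kg. Origin mid lower edge; x across its width, y through its thickness, z up. Two legs z 0 to 70 with a slot 25 wide between, open below; shoulder z 70 to 82, 67 wide; tab 26 wide, z 82 to 132. Grip the tab across its thickness, TCP at z about 121. Either face may look to the nut
- packer_crown (a point): Closed upper end of the packer's slot: packer (0, 0, 70)
- rack: Fixed light-wood rack 250 x 60 x 45, origin under its centre, x along it. Its long slot, 10 wide and with its floor at z 10, holds three packers in a row at x -78, 0 and 78, in any order; lift a packer 40 or more to clear it
- packer_narrow: Packer of the same outline with a blue tab and a slot only 14 wide, which does not fit this bolt. Leave in the rack
- packer_blank: Blank packer of the same outline with a red tab and no slot. Leave in the rack
- spanner: Loose steel spanner 220 long, lying on the bench. Leave alone
- scraper: Loose scraper with a red handle, 220 long. Leave alone
- key_steel: Loose bar of key steel 100 x 18 x 14. Leave alone
- blue_tin: Shallow round blue tin, 72 in diameter, 22 high. Leave alone
- spray: White spray bottle with blue head, 72 in diameter, 190 high. Leave alone
Mind the look-alikes: they are no part of the job. What is shaped like the packer but purple or turquoise is not meant.

How it is judged:
By the outcome, as a careful person would: the job done as asked, in the order asked, and still so for the second after the job is handed in, while the arm keeps its last pose, push and grip.
It also fails if it takes over 64 s, if anything falls off the work surface, if the arm or the gripper's body presses on something with over 40 N, if the wrist force passes 120 N, or if a joint passes its speed limit or range.

ROBOT

A 6-joint arm with a two-finger parallel gripper is mounted at the origin on the work surface. World frame = base frame: x ahead of the robot, y to its left, z up, the work surface at z = 0. Lengths are in mm, angles in rad, forces in N, time in s.
With the tool pointing down it reaches from about 275 to 975 mm from the base axis. Payload 8.4 kg.
Tool frame: the origin (TCP) lies between the finger pads, 19 mm behind the fingertips; this is the grasp point; z points along the fingers, y is the line along which they close (so a half turn about z gives the same grasp; the last joint's range is limited). The gripper opens to 92 mm and grips with 3 to 60 N. Pads are 20 mm wide; open, the fingers measure 128 mm over their backs; the gripper's body (75 mm by 189 mm) begins 69 mm behind the grasp point.
Start: joints at [1.298, 0.353, 1.633, -0, 1.155, -0.002], TCP at [167.187, 602.226, 233.283] pointing down, gripper open.
Joint ranges: [-2.63, 2.63], [-0.92, 2.1], [0.06, 2.66], [-1.3, 4.44], [0, 2.69], [-3.02, 3.02]. Speed limits (rad/s): [2.22, 2.22, 2.79, 3.14, 3.14, 3.14].

INTERFACE

Orientations are given as [roll, pitch, yaw] about the fixed x, y, z axes, in that order (R = Rz(yaw) Ry(pitch) Rx(roll)).
In Python, from plant import manip gives the robot as it stands.
- The arm moves only by the tool play_rows, never from a script. Its argument "increments" is a list of rows, each a list of 2 entries, a list of its own where there are three numbers: the shift along the tool's x, y, z in mm, then the turn, a rotation vector about the tool's x, y, z in rad. In form: [[[tx, ty, tz], [wx, wy, wz]], ...]. A call has 1 to 12 rows; each row shifts and turns the commanded pose from where the row before left it, along the tool's axes as they then stand; what a row does not reach is not made up. A row lasts 1/10 s, in which the tool goes at most 50 mm and 8.59 degrees, less where a joint would pass 70% of its speed; a pose out of reach is approached as far as the arm can. A call is refused whole if a number of a shift passes 50 or a number of a turn 0.15, either way. A call with a gripper value outside its range is refused whole. "gripper" is the closure, from 0 (fully open) to 1 (shut), set as the call begins (left out, the last holds). The fingers move at their own pace and stop on an object; "force" is the grip in N (left out, the last holds). Time passes only in rows, so rows that do not move let the fingers close. It gives the time, the measured TCP pose, the force, the opening and the grip force at its end, in the units of the state.
- manip.state(): the state, without advancing time (a new reading comes with each control period).
- manip.snapshot(name): name is "scene" or "top" or "wrist"; returns the picture (480x640x3 uint8, blue, green, red); there is no depth.
- manip.calibration(name): a dict with "camera_matrix" (3x3 intrinsics, pixels), "R" (3x3) and "t" (3): a world point X has camera coordinates R X + t. Camera axes: x right, y down, z forward; pixel columns grow to the right and rows downward; lengths in mm; the calibration is good to about 2 mm. A picture is of the moment at which its call begins: read the wrist's pose just before it. calibration takes no time and is no camera call; for the wrist camera it gives the pose at the moment of the call.
- manip.hand_in(): hands the job in; it is judged then, once.
The state is a dict: "clock": time; "joint_positions": joint angles; "dq": joint speeds; "tau": joint torques, N m; "position": TCP position; "ee_rot": TCP orientation; "ft_force": force on the tool from outside, world axes, zero at the start; "wrist_torque": the same for the moment, N m; "width": opening from 0.0 (shut) to 1.0 (fully open); "grip_force": force on a finger pad.
Only numpy, scipy, OpenCV 4.12 (cv2) and the standard library are available. Lean on these libraries where they do the work, as an engineer would, in place of code of your own. Each camera call takes 0.05 s, during which the arm holds its last target. There are 200 camera calls.

## Working session

There is one attempt and no reset: what is moved stays moved. The work goes in short steps, Python scripts to look and compute and a tool call to move; the robot and the scene stay as the last step left them, time stands still between calls to the robot, and variables do not carry over. Pictures are saved under pics/ and viewed, at most 10 in all, crops included, and the job is handed in when it is done.

Besides the shell and the picture viewer there is one more tool, called after ">>>" by a JSON object that holds its "api" and its "payload". play_rows: Moves the arm, as the interface text tells. Its arguments: {"type":"object","properties":{"increments":{"type":"array","items":{"type":"array"}},"gripper":{"type":"number"},"force":{"type":"number"}},"required":["increments"]}

```bash
mkdir -p pics; ls
python3 - <<'E'
from plant import manip
import cv2,numpy as np
for n in("scene","top"):
    cv2.imwrite(f"pics/{n}0.png",manip.snapshot(n)); c=manip.calibration(n); print(n,np.round(c["camera_matrix"],1).tolist(),np.round(c["R"],3).tolist(),np.round(c["t"],1).tolist())
print(manip.state())
E
```

```text
pics
scene [[540.5, 0.0, 314.2], [0.0, 540.5, 242.2], [0.0, 0.0, 1.0]] [[0.744, 0.668, 0.008], [0.45, -0.493, -0.744], [-0.493, 0.557, -0.668]] [-464.1, -130.6, 1362.1]
top [[594.7, 0.0, 324.3], [0.0, 594.7, 244.5], [0.0, 0.0, 1.0]] [[-0.009, -1.0, -0.006], [-0.992, 0.009, -0.126], [0.126, 0.005, -0.992]] [80.6, 524.2, 1279.4]
{'clock': 0.1, 'joint_positions': array([ 1.29761577e+00,  3.53563818e-01,  1.63403929e+00, -1.78237562e-05,
        1.15519678e+00, -2.35566471e-03]), 'dq': array([-0.00086926, -0.00280393, -0.00197585, -0.0011619 ,  0.00029589,
        0.0007246 ]), 'tau': array([ 1.63132660e-03, -5.94912457e+01, -3.34930265e+01,  6.97841565e-02,
        1.83899357e-02, -5.00757733e-05]), 'position': array([167.07179962, 601.82947062, 232.65692595]), 'ee_rot': array([-3.14038538e+00,  1.34539117e-05,  2.87077497e+00]), 'ft_force': array([ 0.38010999, -0.35613127, -0.15794381]), 'wrist_torque': array([ 0.02535357,  0.03723861, -0.00336998]), 'grip_force': 0.0, 'width': 1.0041695882426769}
```

View pics/top0.png

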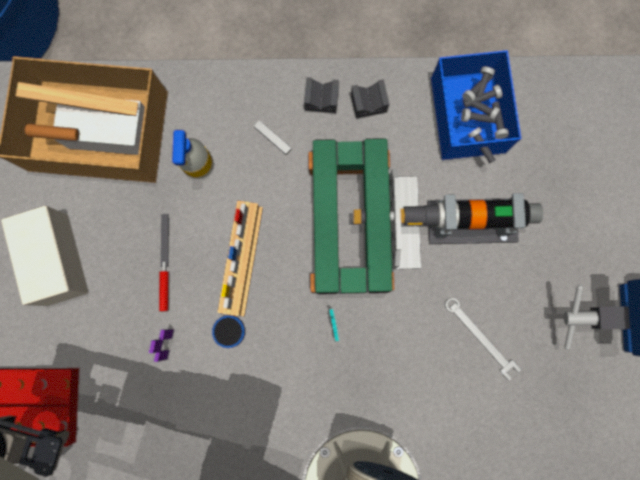

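View pics/scene0.png

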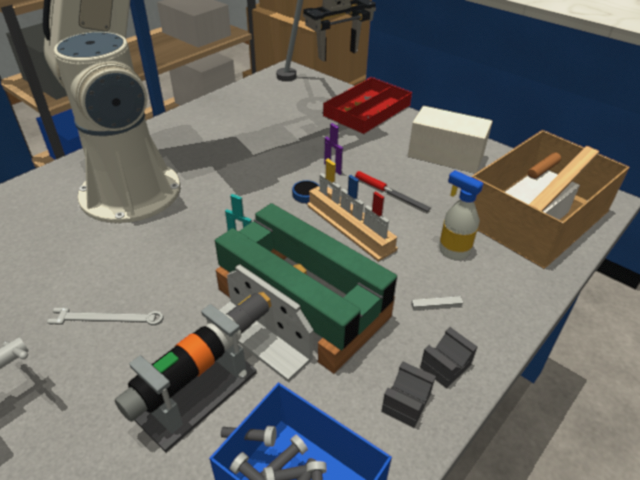

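The top view shows the frame's tube-top corners at about (314,140), (388,139), (392,292) and (313,292), with the bolt head at (357,215). The rack runs from (250,202) to (230,315), and the yellow tab at (226,290) is at the end nearest the robot. The scene view agrees.

```bash
cat > h.py <<'E'
from plant import manip
import cv2,numpy as np
from scipy.spatial.transform import Rotation as Ro
def ray(c,px,z):
    K,R,t=[np.array(c[k]) for k in("camera_matrix","R","t")]
    d=R.T@np.linalg.inv(K)@np.array([px[0],px[1],1.]); o=-R.T@t.ravel()
    return o+d*(z-o[2])/d[2]
def proj(c,X):
    K,R,t=[np.array(c[k]) for k in("camera_matrix","R","t")]
    p=(K@(R@np.atleast_2d(X).T+t.reshape(3,1))).T; return p[:,:2]/p[:,2:]
def rel(pos,yaw):
    "tool-frame shift and turn to reach pos with tool down, yaw"
    s=manip.state(); R0=Ro.from_euler("xyz",s["ee_rot"]); R1=Ro.from_euler("xyz",[np.pi,0,yaw])
    return np.round(R0.inv().apply(np.array(pos)-s["position"]),1),np.round((R0.inv()*R1).as_rotvec(),3)
E
python3 - <<'E'
from h import *
c=manip.calibration("top"); im=manip.snapshot("top"); hsv=cv2.cvtColor(im,cv2.COLOR_BGR2HSV)
for n,lo,hi in(("yel",(22,150,120),(33,255,255)),("blu",(105,120,50),(125,255,255)),("red",(0,170,80),(6,255,255))):
    m=cv2.inRange(hsv,lo,hi); m[:, :212]=0; m[:,262:]=0; m[:195]=0; m[312:]=0
    ys,xs=np.nonzero(m); print(n,len(xs),xs.mean(),ys.mean(),ray(c,(xs.mean(),ys.mean()),140).round(1))
for p in((314,140),(388,139),(392,292),(313,292)): print(ray(c,p,130).round(1))
print("head",ray(c,(357,215),100).round(1))
for p in((246,202),(262,204),(241,317),(218,312)): print("rack",ray(c,p,45).round(1))
print(np.round(manip.calibration("wrist")["R"],3).tolist(), Ro.from_euler("xyz",manip.state()["ee_rot"]).as_matrix().round(3).tolist())
w=manip.calibration("wrist");print(-np.array(w["R"]).T@np.array(w["t"]).ravel(),w["camera_matrix"])
E
```

```text
yel 62 223.8548387096774 290.2258064516129 [420.7 277.8 140. ]
blu 65 232.15384615384616 253.15384615384616 [495.5 261.9 140. ]
red 53 237.28301886792454 215.33962264150944 [573.1 252.3 140. ]
[733.   94.8 130. ]
[733.5 -59.8 130. ]
[414.6 -60.8 130. ]
[416.   98.9 130. ]
head [578.5   5.9 100. ]
rack [619.7 247.8  45. ]
rack [614.9 212.4  45. ]
rack [367.6 256.6  45. ]
rack [378.7 306.4  45. ]
[[0.267, 0.964, -0.002], [0.924, -0.256, 0.285], [0.274, -0.078, -0.959]] [[-0.964, 0.267, -0.0], [0.267, 0.964, -0.001], [0.0, -0.001, -1.0]]
[ 89.0219249  623.7875465  383.86833423] [[393.5559766    0.         317.62363342]
 [  0.         393.5559766  235.30857243]
 [  0.           0.           1.        ]]
```

```bash
python3 -c "
from h import *
print(rel([421,279,240],2.976))"
```

```text
(array([-331. , -243.2,   -7. ]), array([-0.001, -0.   , -0.105]))
```

>>> {"api": "play_rows", "payload": {"increments": [[[-33,-24.3,-0.7],[0,0,0]],[[-33,-24.3,-0.7],[0,0,0]],[[-33,-24.3,-0.7],[0,0,0]],[[-33,-24.3,-0.7],[0,0,0]],[[-33,-24.3,-0.7],[0,0,0]],[[-33,-24.3,-0.7],[0,0,0]],[[-33,-24.3,-0.7],[0,0,0]],[[-33,-24.3,-0.7],[0,0,0]],[[-33,-24.3,-0.7],[0,0,0]],[[-34,-24.3,-0.7],[0,0,0]],[[0,0,0],[0,0,-0.105]],[[0,0,0],[0,0,0]]], "gripper": 0.4, "force": 30}}

```text
clock: 1.35
position: [421.6, 278.5, 240.2]
ee_rot: [-3.141, -0.0, 2.975]
ft_force: [-0.4, 0.1, -0.2]
width: 0.603
grip_force: 0.0
```

Run:
```python
from h import *
s=manip.state(); c=manip.calibration("wrist"); im=manip.snapshot("wrist"); cv2.imwrite("pics/w1.png",im)
print(s["position"],s["ee_rot"],s["width"],s["clock"])
hsv=cv2.cvtColor(im,cv2.COLOR_BGR2HSV); m=cv2.inRange(hsv,(20,140,100),(34,255,255))
n,l,st,ce=cv2.connectedComponentsWithStats(m); 
for i in range(1,n):
    if st[i,4]>80: print(st[i],ce[i].round(1),ray(c,ce[i],142).round(1))
```

```text
[421.63764194 278.52298571 240.15153633] [-3.14142574e+00 -2.97311854e-04  2.97502584e+00] 0.6028605201476444 1.35
[311 209  13  53 617] [317.2 234.9] [414.3 279.3 142. ]
[151 377  17  74 496] [157.  415.2] [535.9 134.6 142. ]
[470 376  15  75 409] [478.8 416.4] [577.5 377.2 142. ]
[403 432  26  48 754] [414.7 451.2] [602.6 325.6 142. ]
```

View pics/w1.png

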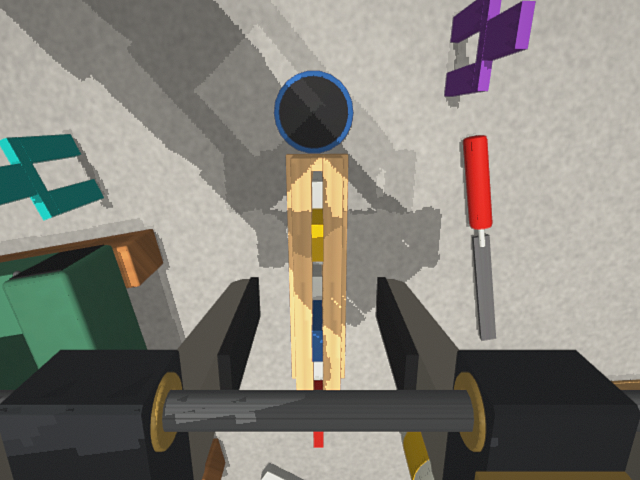

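The wrist view has the rack vertical, so the yaw is right. The yellow tab's top face spans columns 311–323 and rows 222–262, with its centre near (317,242).

Run:
```python
from h import *
c=manip.calibration("wrist")
for p in((317,222),(317,242),(317,262)): print(ray(c,p,142).round(1))
p=ray(c,(317,242),142); print(rel([p[0],p[1],131],2.976))
for p in((317.5,190),(318,325),(318,438)): print(ray(c,p,142 if p[1]>400 else 92).round(1))
```

```text
[405.2 281.4 142. ]
[418.7 279.  142. ]
[432.6 276.7 142. ]
(array([  2.4,  -0.5, 109.1]), array([-0.   , -0.   , -0.003]))
[393.  283.7  92. ]
[507.3 264.6  92. ]
[576.8 252.8 142. ]
```

>>> {"api": "play_rows", "payload": {"increments": [[[2.4,-0.5,20],[0,0,0]],[[0,0,25],[0,0,0]],[[0,0,25],[0,0,0]],[[0,0,20],[0,0,0]],[[0,0,12],[0,0,0]],[[0,0,7],[0,0,0]],[[0,0,0],[0,0,0]]], "gripper": 0.6}}

```text
clock: 2.1
position: [418.2, 279.7, 130.8]
ee_rot: [-3.141, -0.001, 2.976]
ft_force: [0.5, -0.5, 0.5]
width: 0.398
grip_force: 0.0
```

>>> {"api": "play_rows", "payload": {"increments": [[[0,0,0],[0,0,0]],[[0,0,0],[0,0,0]],[[0,0,0],[0,0,0]],[[0,0,0],[0,0,0]],[[0,0,0],[0,0,0]],[[0,0,0],[0,0,0]]], "gripper": 1, "force": 40}}

```text
clock: 2.7
position: [418.9, 279.3, 131.8]
ee_rot: [3.142, 0.001, 2.976]
ft_force: [-0.2, -2.2, 4.9]
width: 0.081
grip_force: 40.0
```

>>> {"api": "play_rows", "payload": {"increments": [[[0,0,-20],[0,0,0]],[[0,0,-30],[0,0,0]],[[0,0,-40],[0,0,0]],[[0,0,-40],[0,0,0]],[[0,0,-30],[0,0,0]],[[0,0,0],[0,0,0]]]}}

```text
clock: 3.3
position: [420.4, 280.6, 295.2]
ee_rot: [3.137, 0.005, 2.976]
ft_force: [-0.1, -0.3, -2.7]
width: 0.085
grip_force: 40.0
```

```bash
python3 -c "
from h import *
print(rel([600,5,300],3.136),manip.state()['width'],manip.state()['position'])"
```

```text
(array([-222.7, -242.1,   -4.9]), array([ 0.005,  0.005, -0.16 ])) 0.08474198085532819 [420.36523854 280.6321692  295.20549512]
```

>>> {"api": "play_rows", "payload": {"increments": [[[-15,-16,0],[0,0,0]],[[-30,-33,0],[0,0,0]],[[-30,-33,0],[0,0,0]],[[-30,-33,0],[0,0,0]],[[-30,-33,0],[0,0,0]],[[-30,-33,0],[0,0,0]],[[-30,-33,0],[0,0,0]],[[-18,-18,0],[0,0,0]],[[-10,-10,0],[0,0,-0.08]],[[0,0,0],[0,0,-0.08]],[[0,0,0],[0,0,0]],[[0,0,0],[0,0,0]]]}}

```text
clock: 4.5
position: [597.9, 4.1, 289.8]
ee_rot: [3.141, -0.002, 3.133]
ft_force: [-0.9, 0.1, -2.9]
width: 0.084
grip_force: 40.0
```

Run:
```python
from h import *
s=manip.state(); c=manip.calibration("wrist"); im=manip.snapshot("wrist"); cv2.imwrite("pics/w2.png",im)
np.savez("w2.npz",**c)
print(s["position"],s["ee_rot"],s["width"],s["clock"])
```

```text
[597.92630727   4.08323651 289.76229107] [ 3.14144383e+00 -2.27177702e-03  3.13340683e+00] 0.08403974749179431 4.5
```

View pics/w2.png

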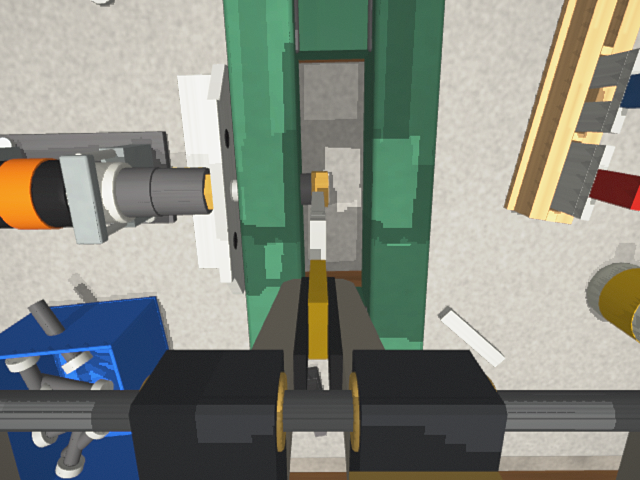

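The wrist view shows the packer held straight at column 317. The tubes' outer edges are at about (224,0) on the left and (443,0) on the right. The gap's end edge is at row 50, the brass head at (320,185), and the slit near column 240 at row 190.

Run:
```python
from h import *
c=dict(np.load("w2.npz")); im=cv2.imread("pics/w2.png"); hsv=cv2.cvtColor(im,cv2.COLOR_BGR2HSV)
g=cv2.inRange(hsv,(60,70,30),(85,255,255))
L=[];Rr=[]
for v in range(5,240,3):
    u=np.nonzero(g[v,215:480])[0]+215
    L.append(ray(c,(u[0]-.5,v),130)[:2]);Rr.append(ray(c,(u[-1]+.5,v),130)[:2])
for E in(L,Rr):
    E=np.array(E); p=np.polyfit(E[:,0],E[:,1],1); r=E[:,1]-np.polyval(p,E[:,0]); k=abs(r)<1.5; p=np.polyfit(E[k,0],E[k,1],1); print(p, np.polyval(p,575),k.sum(),len(k),E[k,0].min(),E[k,0].max())
for p in((335,50),(320,172),(320,199)): print(p,ray(c,p,130 if p[1]==50 else 110).round(1))
cv2.imwrite("pics/w2c.png",cv2.resize(im[110:260,190:350],None,fx=5,fy=4,interpolation=cv2.INTER_CUBIC)[:600])
# tab top ends in hand
print(proj(c,[[597.9,4.1,289.8],[597.9,4.1,169]]))
```

```text
[ 1.12928988e-02 -6.61100478e+01] -59.616630977253244 79 79 439.55046036879355 611.5214868174854
[1.00922778e-02 8.94730106e+01] 95.27607031140417 79 79 440.8290489015151 612.7487362811321
(335, 50) [469.2  17.6 130. ]
(320, 172) [559.5   6.3 110. ]
(320, 199) [582.4   6.1 110. ]
[[317.63129185 316.52705007]
 [317.72701367 236.0323366 ]]
```

View pics/w2c.png

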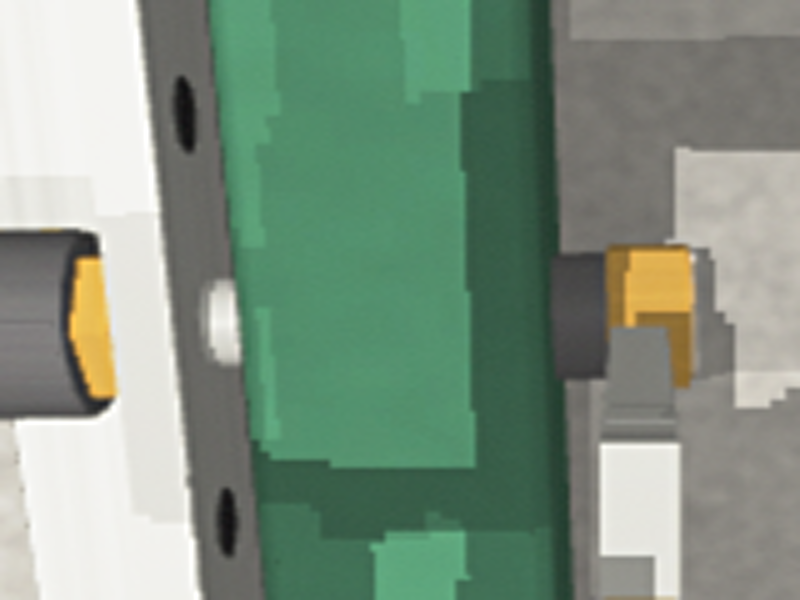

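Run:
```python
from h import *
c=dict(np.load("w2.npz"))
print("bracket face",ray(c,(225,190.5),125),"tube edge",ray(c,(238.6,190.5),130))
for v in (173.75,189.2,204.5): print(v,ray(c,(305,v),95))
print("shank",ray(c,(235,190.5),100))
# collar tangent rays from pinhole, in xz-plane
o=(-c["R"].T@c["t"].ravel()); print("cam",o)
from scipy.optimize import brentq
def ang(v):
    p=ray(c,(305,v),95); d=p-o; return np.arctan2(d[0],-d[2])
a=(ang(173.75)+ang(204.5))/2; print("x0 collar",o[0]+np.tan(a)*(o[2]-95),"r",np.sin((ang(204.5)-ang(173.75))/2)*np.hypot(o[2]-95,np.tan(a)*(o[2]-95)))
a=(ang(110+280/4)+ang(110+365/4))/2; print("x0 shank",o[0]+np.tan(a)*(o[2]-95))
# top camera check of tube outer edges
ct=manip.calibration("top"); im=manip.snapshot("top"); hsv=cv2.cvtColor(im,cv2.COLOR_BGR2HSV); g=cv2.inRange(hsv,(60,70,30),(85,255,255)); g[:, :290]=0; g[:,410:]=0
ys,xs=np.nonzero(g); print(ys.min(),ys.max())
# predicted with frame at x0
for x0 in (574,577,580): print(x0,proj(ct,[[x0+160,15,130],[x0-160,15,130]]).round(1).tolist(), proj(c,[[x0-110,15,130]]).round(1))
```

```text
bracket face [571.87325114 -70.83481676 125.        ] tube edge [571.09573224 -58.79240493 130.        ]
173.75 [562.82502137  -6.79647061  95.        ]
189.2 [576.46754482  -7.03094419  95.        ]
204.5 [590.28152122  -7.26836453  95.        ]
shank [576.26586126 -68.07677676 100.        ]
cam [517.22337056   4.84134155 441.07890252]
x0 collar 576.4627127594199 r 13.52081926754225
x0 shank 577.7700313143772
140 325
574 [[352.2, 139.2], [354.5, 292.6]] [[331.4  42.2]]
577 [[352.2, 137.8], [354.5, 291.1]] [[331.4  46.8]]
580 [[352.1, 136.4], [354.5, 289.6]] [[331.4  51.3]]
```

```bash
python3 -c "
from h import *
print(rel([577.5,-66.3,265],-3.131))"
```

```text
(array([ 20.2, -70.8,  25.6]), array([ 0.   , -0.001, -0.018]))
```

>>> {"api": "play_rows", "payload": {"increments": [[[5,-15,0],[0,0,-0.018]],[[5,-25,5],[0,0,0]],[[5,-20,10],[0,0,0]],[[5,-10.4,9],[0,0,0]],[[0,0,0],[0,0,0]],[[0,0,0],[0,0,0]],[[0,0,0],[0,0,0]]]}}

```text
clock: 5.3
position: [579.8, -65.8, 267.7]
ee_rot: [3.141, 0.001, -3.129]
ft_force: [0.7, 0.1, -2.5]
width: 0.081
grip_force: 40.0
```

Run:
```python
from h import *
s=manip.state(); c=manip.calibration("wrist"); im=manip.snapshot("wrist"); np.savez("w3.npz",**c); cv2.imwrite("pics/w3.png",im)
print(s["position"],s["ee_rot"],s["width"],s["clock"],s["ft_force"])
cv2.imwrite("pics/w3c.png",cv2.resize(im[100:300,240:400],None,fx=4,fy=3,interpolation=cv2.INTER_CUBIC))
```

```text
[579.75309003 -65.78112133 267.72865492] [ 3.14132817e+00  8.28515370e-04 -3.12905883e+00] 0.08147008095568595 5.3 [ 0.68570154  0.0544755  -2.47013466]
```

View pics/w3c.png

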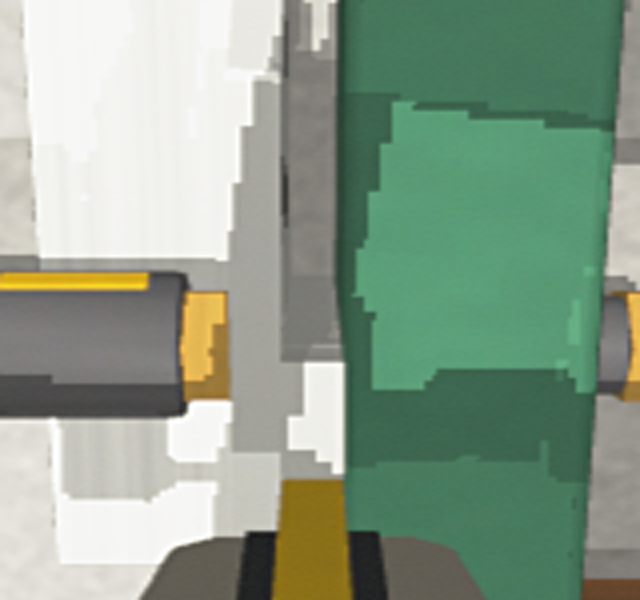

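Run:
```python
from h import *
c=dict(np.load("w3.npz")); s=manip.state(); R=Ro.from_euler("xyz",s["ee_rot"])
# packer local: x along tool x, y tool y, z up = -tool z ; origin 121 below TCP
def P(x,y,z): return R.apply(np.array([x,y,121-z]))+s["position"]
for n,q in dict(legbot1=(33.5,4,0),legbot2=(33.5,-4,0),sh1=(33.5,4,82),sh2=(33.5,-4,82),tabb1=(13,4,82),tabb2=(13,-4,82),tabt1=(13,4,132),tabt2=(13,-4,132)).items(): 
    p=proj(c,P(*q))[0]; print(n,P(*q).round(1),p.round(1),"crop",((p-[240,100])*[4,3]).round())
for cr in ((282,20),(338,20),(282,200),(338,200)):
    z=125 if cr[0]<300 else 130; print(cr,ray(c,(240+cr[0]/4,100+cr[1]/3),z).round(2))
o=(-c["R"].T@c["t"].ravel()); print("cam",o.round(1))
```

```text
legbot1 [546.4 -62.2 146.8] [323.4 189.7] crop [334. 269.]
legbot2 [546.5 -70.2 146.8] [311.9 189.7] crop [288. 269.]
sh1 [546.3 -62.2 228.8] [325.6 218.3] crop [343. 355.]
sh2 [546.4 -70.2 228.8] [309.5 218.3] crop [278. 355.]
tabb1 [566.8 -61.9 228.8] [325.4 257.1] crop [342. 471.]
tabb2 [566.9 -69.9 228.8] [309.8 257.1] crop [279. 471.]
tabt1 [566.7 -61.9 278.8] [327.8 300.4] crop [351. 601.]
tabt2 [566.8 -69.9 278.8] [307.3 300.4] crop [269. 601.]
(282, 20) [490.86 -71.99 125.  ]
(338, 20) [490.87 -62.13 130.  ]
(282, 200) [533.11 -71.67 125.  ]
(338, 200) [532.39 -61.4  130.  ]
cam [498.6 -66.7 418.8]
```

Run:
```python
from h import *
c=dict(np.load("w3.npz")); o=(-c["R"].T@c["t"].ravel())
def x0(col,v1,v2):
    a=[]
    for v in(v1,v2):
        d=ray(c,(240+col/4,100+v/3),95)-o; a.append(np.arctan2(d[0],-d[2]))
    return o[0]+np.tan(np.mean(a))*(o[2]-95), np.sin((a[1]-a[0])/2)*np.hypot(o[2]-95,np.tan(np.mean(a))*(o[2]-95))
print(x0(612,293,395),x0(150,272,415),rel([577.2,-66.3,265],-3.131))
```

```text
(np.float64(576.0309127402049), np.float64(14.33298439435242)) (np.float64(577.152453797873), np.float64(20.08045048352015)) (array([ 2.6, -0.5,  2.8]), array([0.   , 0.001, 0.002]))
```

>>> {"api": "play_rows", "payload": {"increments": [[[3,-0.4,0],[0,0,0]],[[0,0,4],[0,0,0]],[[0,0,6],[0,0,0]],[[0,0,6],[0,0,0]],[[0,0,6],[0,0,0]],[[0,0,6],[0,0,0]],[[0,0,4],[0,0,0]],[[0,0,0],[0,0,0]],[[0,0,0],[0,0,0]]]}}

```text
clock: 6.25
position: [576.3, -67.1, 235.3]
ee_rot: [3.142, -0.0, -3.129]
ft_force: [-0.1, -0.2, -2.4]
width: 0.086
grip_force: 40.0
```

>>> {"api": "play_rows", "payload": {"increments": [[[0,0,4],[0,0,0]],[[0,0,6],[0,0,0]],[[0,0,6],[0,0,0]],[[0,0,6],[0,0,0]],[[0,0,8],[0,0,0]],[[0,0,8],[0,0,0]],[[0,0,8],[0,0,0]],[[0,0,8],[0,0,0]],[[0,0,6],[0,0,0]],[[0,0,0],[0,0,0]]]}}

```text
clock: 7.25
position: [575.7, -67.0, 174.2]
ee_rot: [3.141, -0.002, -3.129]
ft_force: [-0.7, 0.7, -2.1]
width: 0.086
grip_force: 40.0
```

>>> {"api": "play_rows", "payload": {"increments": [[[0,0,5],[0,0,0]],[[0,0,5],[0,0,0]],[[0,0,4],[0,0,0]],[[0,0,2],[0,0,0]],[[0,0,0],[0,0,0]]]}}

```text
clock: 7.75
position: [576.1, -67.0, 158.9]
ee_rot: [3.142, -0.0, -3.129]
ft_force: [-0.1, -0.2, -3.7]
width: 0.087
grip_force: 40.0
```

>>> {"api": "play_rows", "payload": {"increments": [[[0,0,1],[0,0,0]],[[0,0,1],[0,0,0]],[[0,0,1],[0,0,0]],[[0,0,0],[0,0,0]]]}}

```text
clock: 8.15
position: [576.4, -67.0, 156.7]
ee_rot: [-3.142, 0.0, -3.129]
ft_force: [-1.0, 1.2, 1.7]
width: 0.082
grip_force: 40.0
```

>>> {"api": "play_rows", "payload": {"increments": [[[0,0,0.6],[0,0,0]],[[0,0,0],[0,0,0]]]}}

```text
clock: 8.35
position: [576.5, -67.1, 156.6]
ee_rot: [-3.141, 0.001, -3.129]
ft_force: [-2.1, 1.2, 7.4]
width: 0.086
grip_force: 40.0
```

>>> {"api": "play_rows", "payload": {"increments": [[[0,0,0],[0,0,0]],[[0,0,0],[0,0,0]],[[0,0,0],[0,0,0]],[[0,0,0],[0,0,0]]], "gripper": 0.7}}

```text
clock: 8.75
position: [576.3, -67.0, 155.6]
ee_rot: [3.142, -0.0, -3.129]
ft_force: [0.1, 0.0, -0.1]
width: 0.299
grip_force: 0.0
```

>>> {"api": "play_rows", "payload": {"increments": [[[0,0,-10],[0,0,0]],[[0,0,-25],[0,0,0]],[[0,0,-35],[0,0,0]],[[0,0,-30],[0,0,0]],[[0,0,0],[0,0,0]],[[0,0,0],[0,0,0]]]}}

```text
clock: 9.35
position: [576.6, -67.1, 256.7]
ee_rot: [-3.141, 0.002, -3.129]
ft_force: [-0.8, 0.4, -0.3]
width: 0.299
grip_force: 0.0
```

Run:
```python
from h import *
s=manip.state(); c=manip.calibration("wrist"); im=manip.snapshot("wrist"); np.savez("w4.npz",**c); cv2.imwrite("pics/w4.png",im)
print(s["position"],s["ee_rot"],s["width"],s["clock"])
a=cv2.resize(im[140:300,240:400],None,fx=2.5,fy=3.7,interpolation=cv2.INTER_CUBIC)
t=manip.snapshot("scene"); b=cv2.resize(t[200:360,210:370],None,fx=2.5,fy=3.7,interpolation=cv2.INTER_CUBIC)
cv2.imwrite("pics/w4c.png",np.hstack([a,b]))
print(proj(c,[[590,-66,167],[564,-66,167],[564,-66,117]]),proj(manip.calibration("scene"),[[577,-66,167],[577,-66,117]]))
```

```text
[576.59063686 -67.07066178 256.73116396] [-3.14134244e+00  1.85668604e-03 -3.12943001e+00] 0.2985903903216341 9.35
[[319.10819989 268.65038446]
 [319.65161773 230.47781796]
 [319.38909055 212.35279277]] [[269.05041679 264.04020706]
 [270.39250246 284.18340842]]
```

View pics/w4c.png

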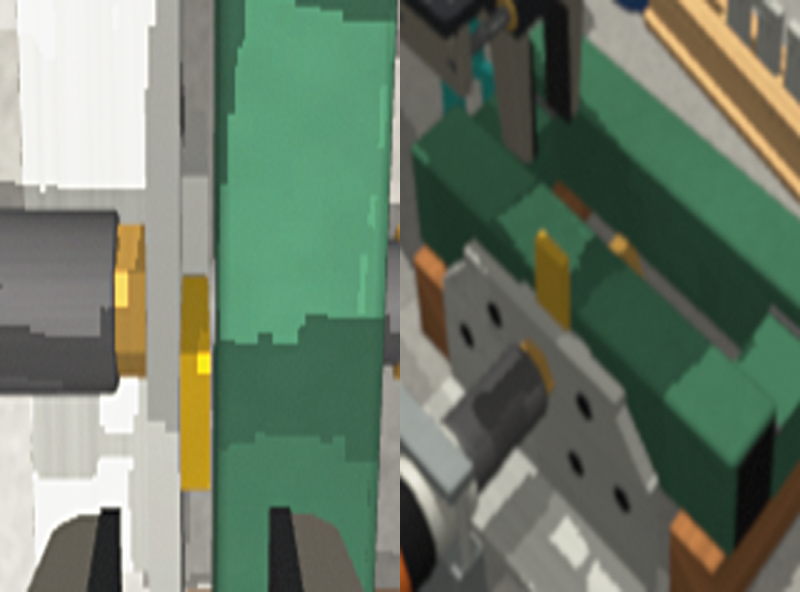

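The left half (wrist crop) shows the yellow tab standing in the slit, about (318,243) in the full image. The right half (scene crop) shows it upright behind the bracket, and the contact height matches full seating. Next is the bolt head.

>>> {"api": "play_rows", "payload": {"increments": [[[0,10,-10],[0,0,0]],[[0,26,-10],[0,0,0]],[[0,26,0],[0,0,0.1]],[[-1,14.5,0],[0,0,0]],[[0,0,0],[0,0,0.13]],[[0,0,0],[0,0,0.143]],[[0,0,0],[0,0,0.15]],[[0,0,0],[0,0,0.15]],[[0,0,0],[0,0,0.15]],[[0,0,0],[0,0,0.15]],[[0,0,0],[0,0,0.15]],[[0,0,0],[0,0,0.15]]], "gripper": 0.3, "force": 60}}

```text
clock: 10.65
position: [577.6, 9.6, 275.2]
ee_rot: [-3.14, -0.0, 1.878]
ft_force: [-0.4, 0.8, -0.9]
width: 0.697
grip_force: 0.0
```

>>> {"api": "play_rows", "payload": {"increments": [[[0,0,0],[0,0,0.15]],[[0,0,0],[0,0,0.15]],[[0,0,0],[0,0,0]],[[0,0,0],[0,0,0]]]}}

```text
clock: 11.05
position: [577.7, 9.5, 275.4]
ee_rot: [-3.141, 0.0, 1.587]
ft_force: [0.2, 0.9, -1.0]
width: 0.698
grip_force: 0.0
```

Run:
```python
from h import *
s=manip.state(); c=manip.calibration("wrist"); im=manip.snapshot("wrist"); np.savez("w5.npz",**c); cv2.imwrite("pics/w5.png",im)
print(s["position"],s["ee_rot"],s["width"],s["clock"],rel([576.5,9.3,200],1.5815))
print(proj(c,[[576.5,5.5,95],[576.5,5.5-16.5,130],[576.5,5.5+41.5,130],[576.5,-66.5,167]]).round(1).tolist())
```

```text
[577.66924978   9.47974427 275.3564801 ] [-3.14079102e+00  5.79195097e-05  1.58692510e+00] 0.6977040293382187 11.05 (array([-0.1, -1.2, 75.4]), array([-0.001,  0.   ,  0.005]))
[[316.9, 219.8], [316.5, 250.8], [317.6, 177.9], [315.1, 337.3]]
```

View pics/w5.png

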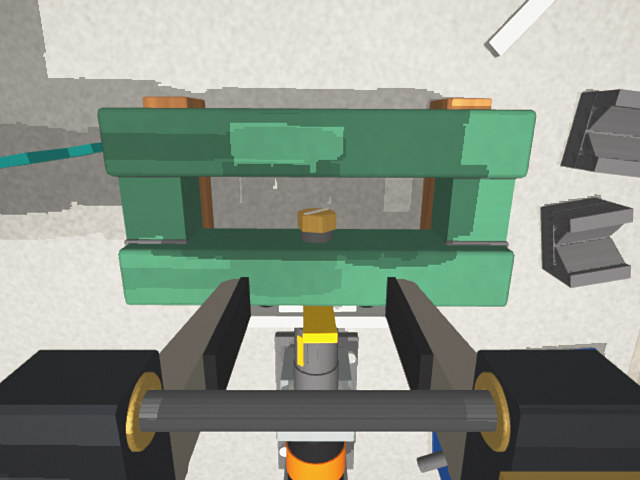

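The view shows the brass head at (317,220) and the tube edges at rows 177 and 249, all matching the predictions. I'm descending.

>>> {"api": "play_rows", "payload": {"increments": [[[0,-1.2,15],[0,0,0.005]],[[0,0,30],[0,0,0]],[[0,0,30],[0,0,0]],[[0,0,25],[0,0,0]],[[0,0,20],[0,0,0]],[[0,0,20],[0,0,0]],[[0,0,15],[0,0,0]],[[0,0,12],[0,0,0]],[[0,0,8],[0,0,0]],[[0,0,5.4],[0,0,0]],[[0,0,0],[0,0,0]],[[0,0,0],[0,0,0]]]}}

```text
clock: 12.3
position: [576.9, 9.3, 95.8]
ee_rot: [3.141, 0.0, 1.576]
ft_force: [-0.0, -0.1, 0.2]
width: 0.697
grip_force: 0.0
```

>>> {"api": "play_rows", "payload": {"increments": [[[0,0,0.6],[0,0,0.005]],[[0,0,0],[0,0,0]],[[0,0,0],[0,0,0]],[[0,0,0],[0,0,0]],[[0,0,0],[0,0,0]],[[0,0,0],[0,0,0]],[[0,0,0],[0,0,0]],[[0,0,0],[0,0,0]]], "gripper": 1, "force": 60}}

```text
clock: 13.1
position: [576.5, 9.3, 94.9]
ee_rot: [-3.141, 0.0, 1.571]
ft_force: [-2.1, 0.1, 5.2]
width: 0.326
grip_force: 60.0
```

The jaws have closed to 30 mm, so they're bedded on the flats. I'm holding.

>>> {"api": "play_rows", "payload": {"increments": [[[0,0,0],[0,0,0]],[[0,0,0],[0,0,0]],[[0,0,0],[0,0,0]],[[0,0,0],[0,0,0]],[[0,0,0],[0,0,0]],[[0,0,0],[0,0,0]],[[0,0,0],[0,0,0]],[[0,0,0],[0,0,0]],[[0,0,0],[0,0,0]],[[0,0,0],[0,0,0]],[[0,0,0],[0,0,0]],[[0,0,0],[0,0,0]]]}}

```text
clock: 14.3
position: [576.5, 9.3, 94.9]
ee_rot: [-3.141, 0.0, 1.571]
ft_force: [-1.7, 0.3, 5.6]
width: 0.323
grip_force: 60.0
```

>>> {"api": "play_rows", "payload": {"increments": [[[0,0,0],[0,0,0]],[[0,0,0],[0,0,0]],[[0,0,0],[0,0,0]],[[0,0,0],[0,0,0]],[[0,0,0],[0,0,0]],[[0,0,0],[0,0,0]],[[0,0,0],[0,0,0]],[[0,0,0],[0,0,0]],[[0,0,0],[0,0,0]],[[0,0,0],[0,0,0]],[[0,0,0],[0,0,0]],[[0,0,0],[0,0,0]]]}}

```text
clock: 15.5
position: [576.5, 9.3, 94.9]
ee_rot: [-3.141, 0.0, 1.571]
ft_force: [-2.2, 0.9, 5.3]
width: 0.328
grip_force: 60.0
```

>>> {"api": "play_rows", "payload": {"increments": [[[0,0,0],[0,0,0]],[[0,0,0],[0,0,0]],[[0,0,0],[0,0,0]],[[0,0,0],[0,0,0]],[[0,0,0],[0,0,0]],[[0,0,0],[0,0,0]],[[0,0,0],[0,0,0]],[[0,0,0],[0,0,0]],[[0,0,0],[0,0,0]],[[0,0,0],[0,0,0]],[[0,0,0],[0,0,0]],[[0,0,0],[0,0,0]]]}}

```text
clock: 16.7
position: [576.5, 9.3, 94.9]
ee_rot: [-3.141, 0.0, 1.571]
ft_force: [-2.6, -0.4, 4.9]
width: 0.324
grip_force: 60.0
```

>>> {"api": "play_rows", "payload": {"increments": [[[0,0,0],[0,0,0]],[[0,0,0],[0,0,0]],[[0,0,0],[0,0,0]],[[0,0,0],[0,0,0]],[[0,0,0],[0,0,0]],[[0,0,0],[0,0,0]],[[0,0,0],[0,0,0]],[[0,0,0],[0,0,0]],[[0,0,0],[0,0,0]],[[0,0,0],[0,0,0]],[[0,0,0],[0,0,0]],[[0,0,0],[0,0,0]]]}}

```text
clock: 17.9
position: [576.5, 9.3, 94.9]
ee_rot: [-3.142, 0.0, 1.571]
ft_force: [-1.1, -0.3, 5.2]
width: 0.328
grip_force: 60.0
```

>>> {"api": "play_rows", "payload": {"increments": [[[0,0,0],[0,0,0]],[[0,0,0],[0,0,0]],[[0,0,0],[0,0,0]],[[0,0,0],[0,0,0]],[[0,0,0],[0,0,0]],[[0,0,0],[0,0,0]],[[0,0,0],[0,0,0]],[[0,0,0],[0,0,0]],[[0,0,0],[0,0,0]],[[0,0,0],[0,0,0]],[[0,0,0],[0,0,0]],[[0,0,0],[0,0,0]]]}}

```text
clock: 19.1
position: [576.5, 9.3, 94.9]
ee_rot: [-3.141, 0.0, 1.571]
ft_force: [-2.6, -0.8, 5.3]
width: 0.326
grip_force: 60.0
```

>>> {"api": "play_rows", "payload": {"increments": [[[0,0,0],[0,0,0]],[[0,0,0],[0,0,0]],[[0,0,0],[0,0,0]],[[0,0,0],[0,0,0]],[[0,0,0],[0,0,0]],[[0,0,0],[0,0,0]],[[0,0,0],[0,0,0]],[[0,0,0],[0,0,0]],[[0,0,0],[0,0,0]],[[0,0,0],[0,0,0]],[[0,0,0],[0,0,0]],[[0,0,0],[0,0,0]]]}}

```text
clock: 20.3
position: [576.5, 9.3, 94.9]
ee_rot: [-3.141, 0.0, 1.571]
ft_force: [-1.9, -0.4, 5.9]
width: 0.327
grip_force: 60.0
```

>>> {"api": "play_rows", "payload": {"increments": [[[0,0,0],[0,0,0]],[[0,0,0],[0,0,0]],[[0,0,0],[0,0,0]],[[0,0,0],[0,0,0]],[[0,0,0],[0,0,0]],[[0,0,0],[0,0,0]],[[0,0,0],[0,0,0]],[[0,0,0],[0,0,0]],[[0,0,0],[0,0,0]],[[0,0,0],[0,0,0]],[[0,0,0],[0,0,0]],[[0,0,0],[0,0,0]]]}}

```text
clock: 21.5
position: [576.5, 9.3, 94.9]
ee_rot: [-3.141, -0.0, 1.571]
ft_force: [-2.0, -0.4, 5.4]
width: 0.326
grip_force: 60.0
```

Run:
```python
from h import *
s=manip.state(); print({k:np.round(s[k],2) for k in("clock","position","ft_force","wrist_torque","width","grip_force")})
a,b=manip.snapshot("wrist"),manip.snapshot("scene")
cv2.imwrite("pics/f.png",np.hstack([cv2.resize(a,(400,560)),cv2.resize(b[170:390,190:400],(400,560),interpolation=cv2.INTER_CUBIC)]))
```

```text
{'clock': np.float64(21.5), 'position': array([576.5 ,   9.31,  94.87]), 'ft_force': array([-1.96, -0.41,  5.42]), 'wrist_torque': array([-0.11,  0.71,  0.08]), 'width': np.float64(0.33), 'grip_force': np.float64(60.0)}
```

View pics/f.png

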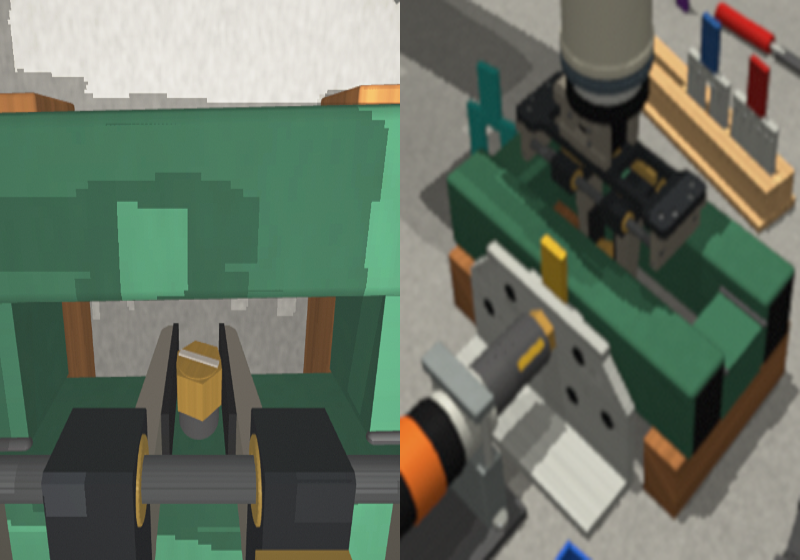

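The left half shows the head between the jaws. The right half shows the packer upright. I'll hold a little longer for margin, then hand in.

>>> {"api": "play_rows", "payload": {"increments": [[[0,0,0],[0,0,0]],[[0,0,0],[0,0,0]],[[0,0,0],[0,0,0]],[[0,0,0],[0,0,0]],[[0,0,0],[0,0,0]],[[0,0,0],[0,0,0]],[[0,0,0],[0,0,0]],[[0,0,0],[0,0,0]],[[0,0,0],[0,0,0]],[[0,0,0],[0,0,0]],[[0,0,0],[0,0,0]],[[0,0,0],[0,0,0]]]}}

```text
clock: 22.8
position: [576.5, 9.3, 94.9]
ee_rot: [-3.141, 0.0, 1.571]
ft_force: [-1.5, 0.7, 6.4]
width: 0.327
grip_force: 60.0
```

```bash
python3 -c "
from plant import manip
print(manip.hand_in())"
```

```text
the job is handed in; nothing more can be done
None
```

The job is handed in at 22.8 s: the yellow packer hangs upright and fully down over the bolt, and the arm has held the bolt head at 60 N for nearly 10 s and still holds it, long enough for the nut to run home, though I did not measure the nut itself.

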